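# Fetch the felting tool from behind the bead jars

### The job

Clear the three bead jars off the wooden stand into the white tray, standing upright, so that the green-handled felting tool behind them can be reached; then stand the tool upright in the middle of the dark slate. Only then put the jars back upright, each in the middle of the coaster of its own colour. Do not knock over a jar or push the ceramic hen away.

Things in the scene. Friction and masses are not known exactly. Their poses are not given: they have to be found in the camera images.
- jar_red_center (a point): Clear bead jar with red beads and a red screw lid: an upright cylinder 46 mm in diameter and 90 mm tall, about 160 g. The point is its centre, 45 mm above its underside; z up along the jar. It starts on the red coaster. The three jars stand about 60 mm (centre to centre) from the green-handled tool: one in front (robot side), one to either side; which is where varies.
- coaster_red: Red round coaster, 64 mm in diameter, 5 mm thick, fixed on the wooden supply stand; its rim shows round the jar. Origin at the centre of its underside (12 mm above the table); its top is 5 mm above the origin.
- jar_yellow_center (a point): Clear bead jar with yellow beads and a yellow screw lid: an upright cylinder 46 mm in diameter and 90 mm tall, about 160 g. The point is its centre, 45 mm above its underside; z up along the jar. It starts on the yellow coaster. The three jars stand about 60 mm (centre to centre) from the green-handled tool: one in front (robot side), one to either side; which is where varies.
- coaster_yellow: Yellow round coaster, 64 mm in diameter, 5 mm thick, fixed on the wooden supply stand; its rim shows round the jar. Origin at the centre of its underside (12 mm above the table); its top is 5 mm above the origin.
- jar_blue_center (a point): Clear bead jar with blue beads and a blue screw lid: an upright cylinder 46 mm in diameter and 90 mm tall, about 160 g. The point is its centre, 45 mm above its underside; z up along the jar. It starts on the blue coaster. The three jars stand about 60 mm (centre to centre) from the green-handled tool: one in front (robot side), one to either side; which is where varies.
- coaster_blue: Blue round coaster, 64 mm in diameter, 5 mm thick, fixed on the wooden supply stand; its rim shows round the jar. Origin at the centre of its underside (12 mm above the table); its top is 5 mm above the origin.
- tool_center (a point): The felting tool: upright, round, 44 mm tall, about 60 g; white foot 34 mm in diameter and 14 mm high, green handle 30 mm in diameter above. The point is its centre, 22 mm above its underside. It starts on the deck of the wooden stand (12 mm above the table), closed in by the three jars; a back board 50 mm high above the table stands 60 mm behind it, on the side away from the robot.
- tile: Dark grey round slate, 84 mm in diameter, 8 mm thick, fixed on the table to the robot's left or right. Origin at the centre of its underside, on the table; top 8 mm above it.
- tray: White shallow tray fixed on the table on the other side from the slate, 260 mm along its own x and 120 mm along its own y, its x pointing roughly away from the robot; rim 12 mm high, walls and floor 5 mm thick (inner space 250 x 110 mm). Origin at the centre of its underside, on the table.
- hen_center (a point): White ceramic hen about 65 mm tall and 60 mm long with a red comb, loose on the table between the robot and the stand. The point lies 32 mm above its foot. To be left alone.

How it is judged:
By the outcome, as a careful person would: the job done as asked, in the order asked, and still so for the second after the job is handed in, with the robot touching nothing.
It also fails if it takes over 136 s, if anything falls off the work surface, if the arm or the gripper's body presses on something with over 40 N, if the wrist force passes 120 N, or if a joint passes its speed limit or range.

### The arm

A 6-joint arm with a two-finger parallel gripper is mounted at the origin on the work surface. World frame = base frame: x ahead of the robot, y to its left, z up, the work surface at z = 0. Lengths are in mm, angles in rad, forces in N, time in s.
With the tool pointing down it reaches from about 300 to 875 mm from the base axis. Payload 6.4 kg.
Tool frame: the origin (TCP) lies on the centre line of the jaws, within the pads' length; the fingertips stand 19 mm ahead of it and the grasp point (between the pads) is the TCP; z points along the fingers, y is the line along which they close (so a half turn about z gives the same grasp; the last joint's range is limited). The gripper opens to 85 mm and grips with 20 to 120 N. Pads are 22 mm wide; open, the fingers measure 114 mm over their backs; the gripper's body (76 mm by 85 mm) begins 54 mm behind the grasp point. The pads swing forward as they close: fully open they stand 13 mm farther back than shut.
Start: joints at [1.09, 0.181, 1.607, -0, 1.354, -0.206], TCP at [156.017, 553.444, 250.288] pointing down, gripper open.
Joint ranges: [-2.99, 2.99], [-0.89, 2.07], [0.3, 2.58], [-1.14, 4.28], [0, 2.63], [-3.12, 3.12]. Speed limits (rad/s): [2.57, 2.57, 3.01, 3.14, 3.14, 3.14].

### API

Orientations are given as a 3x3 rotation matrix whose columns are the frame's x, y, z axes.
In Python, from station import ctrl gives the robot as it stands. The module is installed in compiled form; this text tells all that it offers.
- The arm moves only by the tool servo_tool, never from a script. Its argument "targets" is a list of rows, each a list of 3 entries, a list of its own where there are three numbers: the shift along the tool's x, y, z in m, then the turn, a rotation vector about the tool's x, y, z in rad, then the opening in per cent of the stroke, from 0 (shut) to 100 (fully open). In form: [[[x, y, z], [ax, ay, az], gripper], ...]. A call has 1 to 20 rows; each row is the pose to reach, as a shift and turn from the pose commanded when the call began, along the tool's axes at that moment; what a row does not reach only later rows make up. A row lasts 1/8 s, in which the tool goes at most 62.5 mm and 10.7 degrees, less where a joint would pass 70% of its speed; a pose out of reach is approached as far as the arm can. A call with a gripper value outside its range is refused whole. The fingers move at their own pace and stop on an object; "grip_force" is the grip in N (left out, the last holds). Time passes only in rows, so rows that repeat a pose let the fingers close. It gives the time, the measured TCP pose, the force, the opening and the grip force at its end, in the units of the state.
- ctrl.read_state(): the state, without advancing time (a new reading comes with each control period).
- ctrl.get_image(name): name is "side" or "top" or "wrist"; returns a dict with "image" (480x640x3 uint8, red, green, blue), "intrinsics" (3x3 intrinsics, pixels), "R" (3x3) and "t" (3): a world point X has camera coordinates R X + t; the wrist camera has in their place "T_tool_cam" (4x4, takes a point from camera to tool coordinates, whose origin is the TCP and whose axes are the flange's). Camera axes: x right, y down, z forward; pixel columns grow to the right and rows downward; lengths in mm; the calibration is good to about 2 mm. A picture is of the moment at which its call begins: read the wrist's pose just before it. There is no depth.
- ctrl.finish_job(): hands the job in; it is judged then, once.
The state is a dict: "time_s": time; "joints": joint angles; "joint_vel": joint speeds; "tau": joint torques, N m; "tool_pos": TCP position; "orientation": TCP orientation; "contact_force": force on the tool from outside, world axes, zero at the start; "ft_torque": the same for the moment, N m; "grip_width": finger opening in mm; "gripper_force": force on a finger pad.
Only numpy, scipy, OpenCV 4.12 (cv2) and the standard library are available. Lean on these libraries where they do the work, as an engineer would, in place of code of your own. Each camera call takes 0.05 s, during which the arm holds its last target. There are 200 camera calls.

## Working session

There is one attempt and no reset: what is moved stays moved. The work goes in short steps, Python scripts to look and compute and a tool call to move; the robot and the scene stay as the last step left them, time stands still between calls to the robot, and variables do not carry over. Pictures are saved under pics/ and viewed, at most 14 in all, crops included, and the job is handed in when it is done.

Besides the shell and the picture viewer there is one more tool, called after "Emit:" by a JSON object that holds its "name" and its "arguments". servo_tool: Moves the arm, as the interface text tells. Its arguments: {"type":"object","properties":{"targets":{"type":"array"},"grip_force":{"type":"number"}},"required":["targets"]}

```bash
mkdir -p pics; cat > h.py <<'E'
import numpy as np, cv2
from station import ctrl
def snap(name, fn=None):
    s=ctrl.read_state(); d=ctrl.get_image(name)
    if fn: cv2.imwrite('pics/'+fn, d['image'][:,:,::-1])
    K=np.array(d['intrinsics'])
    if name=='wrist':
        T=np.array(d['T_tool_cam']); Rw=np.array(s['orientation'])
        Rcw=Rw@T[:3,:3]; c=Rw@T[:3,3]+np.array(s['tool_pos'])
        R=Rcw.T; t=-R@c
    else: R=np.array(d['R']); t=np.array(d['t'])
    return d['image'],K,R,t
def ray(K,R,t,uv):
    d=R.T@np.linalg.inv(K)@np.array([uv[0],uv[1],1.]); return -R.T@t, d/np.linalg.norm(d)
def onplane(K,R,t,uv,z):
    c,d=ray(K,R,t,uv); return c+d*(z-c[2])/d[2]
def meet(r1,r2):
    (c1,d1),(c2,d2)=r1,r2
    A=np.stack([d1,-d2],1); s=np.linalg.lstsq(A,c2-c1,rcond=None)[0]
    p,q=c1+d1*s[0],c2+d2*s[1]; return (p+q)/2, np.linalg.norm(p-q)
def proj(K,R,t,X):
    p=K@(R@np.array(X,float)+t); return p[:2]/p[2]
E
python3 - <<'E'
from h import *
np.set_printoptions(precision=3,suppress=True)
for n in ['top','side','wrist']:
    im,K,R,t=snap(n,n+'0.png'); print(n,K.diagonal(),-R.T@t); print(R)
s=ctrl.read_state(); print(s['time_s'],s['tool_pos'],np.array(s['orientation']),s['grip_width'])
E
```

```text
top [501.214 501.214   1.   ] [320.566   6.708 875.073]
[[ 0.063 -0.998 -0.002]
 [-0.976 -0.061 -0.207]
 [ 0.207  0.016 -0.978]]
side [561.486 561.486   1.   ] [ 142.834 -562.613  680.66 ]
[[ 0.843 -0.538  0.007]
 [-0.359 -0.573 -0.737]
 [ 0.4    0.618 -0.676]]
wrist [391.146 391.146   1.   ] [ 77.843 575.523 372.878]
[[ 0.272  0.962 -0.001]
 [ 0.913 -0.258  0.315]
 [ 0.303 -0.086 -0.949]]
0.15 [155.818 553.074 249.57 ] [[-0.962  0.271 -0.001]
 [ 0.271  0.962 -0.001]
 [ 0.    -0.001 -1.   ]] 85.38015908187575
```

View pics/top0.png

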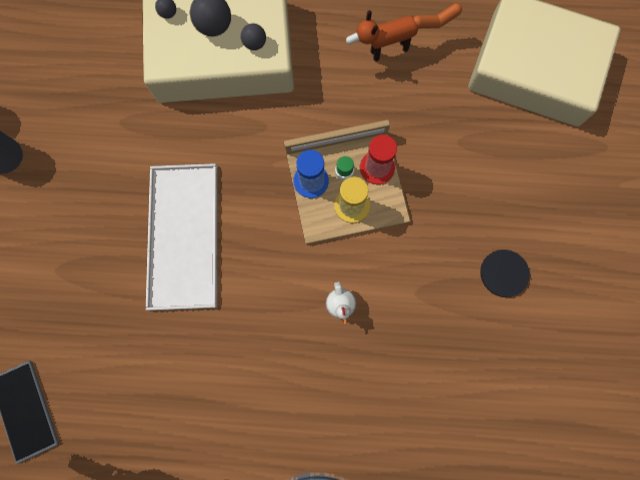

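View pics/side0.png

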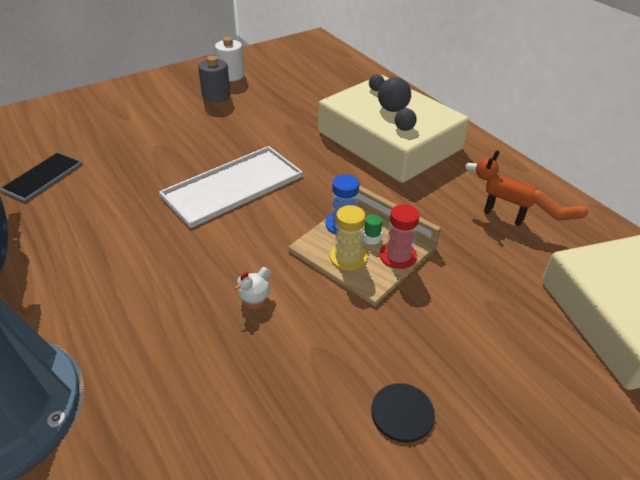

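The top view shows the yellow lid at (354,190), blue at (310,163), red at (382,150), the green tool at (345,166), the slate at (505,273), the tray at (183,237) and the hen at (341,303). The side view shows the same layout.

```bash
cat >> h.py <<'E'
HS={'red':[(0,8),(172,180)],'yellow':[(22,32)],'blue':[(105,125)],'green':[(50,85)]}
def comps(im,col,smin=170,vmin=60,amin=40,roi=None):
    h=cv2.cvtColor(im,cv2.COLOR_RGB2HSV); m=np.zeros(h.shape[:2],np.uint8)
    for a,b in HS[col]: m|=cv2.inRange(h,(a,smin,vmin),(b,255,255))
    if roi: k=np.zeros_like(m); x0,y0,x1,y1=roi; k[y0:y1,x0:x1]=1; m=m*k
    n,l,st,ce=cv2.connectedComponentsWithStats(m)
    return m,[(st[i],ce[i]) for i in range(1,n) if st[i][4]>=amin]
E
python3 - <<'E'
from h import *
np.set_printoptions(precision=1,suppress=True)
for n,roi in [('top',(270,110,430,250)),('side',(280,160,450,300))]:
    im=cv2.imread(f'pics/{n}0.png')[:,:,::-1].copy()
    for c in HS:
        for s in (150,200):
            print(n,c,s,[(st.tolist(),ce.round(1).tolist()) for st,ce in comps(im,c,s,roi=roi)[1]])
E
```

```text
top red 150 [([369, 134, 28, 30, 673], [382.4, 148.5]), ([360, 154, 35, 30, 350], [375.2, 173.0])]
top red 200 [([370, 154, 25, 10, 56], [382.3, 159.2])]
top yellow 150 [([335, 177, 35, 46, 960], [353.1, 197.7])]
top yellow 200 []
top blue 150 [([294, 150, 34, 48, 947], [309.9, 171.6])]
top blue 200 []
top green 150 [([338, 157, 15, 18, 205], [344.9, 165.0])]
top green 200 []
side red 150 [([390, 204, 30, 26, 628], [404.2, 216.4]), ([379, 243, 38, 26, 358], [396.3, 259.0])]
side red 200 [([391, 205, 28, 25, 442], [404.5, 216.9]), ([381, 255, 35, 13, 142], [399.7, 262.0])]
side yellow 150 [([337, 206, 28, 26, 606], [350.4, 218.0]), ([330, 247, 38, 23, 338], [348.5, 261.0])]
side yellow 200 []
side blue 150 [([333, 175, 26, 23, 502], [345.1, 186.0]), ([326, 214, 10, 19, 106], [330.1, 223.8])]
side blue 200 []
side green 150 [([365, 215, 17, 22, 287], [372.8, 225.7])]
side green 200 []
```

View pics/wrist0.png

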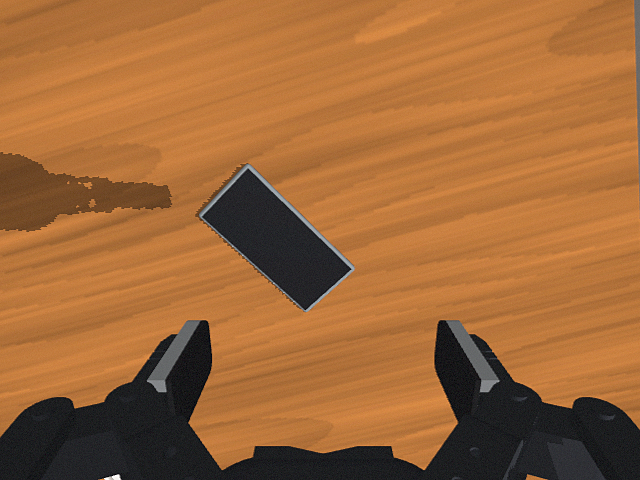

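The wrist view shows only the phone on the table, with the fingers at the bottom of the frame. Next I'll triangulate from the top-face centres in the two fixed views.

```bash
python3 - <<'E'
from h import *
np.set_printoptions(precision=1,suppress=True)
a,Ka,Ra,ta=snap('top'); b,Kb,Rb,tb=snap('side')
P={'red':((383,147.5),(405,214)),'yellow':((354,190.5),(351,215.8)),'blue':((310.5,163.5),(346,184.3)),'tool':((345.3,164),(373.3,221)),'redcoaster':((377.5,167),(398.5,255)),'hen':((341,303),(254,288))}
for k,(u,v) in P.items(): print(k,*meet(ray(Ka,Ra,ta,u),ray(Kb,Rb,tb,v)))
# slate, tray in top & side by contours
for n,im,K,R,t in(('top',a,Ka,Ra,ta),('side',b,Kb,Rb,tb)):
    h=cv2.cvtColor(im,cv2.COLOR_RGB2HSV)
    m=cv2.inRange(h,(0,0,0),(180,255,75)); w=cv2.inRange(h,(0,0,120),(180,60,255))
    roi=((460,230,550,320) if n=='top' else (350,360,460,460)); q=np.zeros_like(m); q[roi[1]:roi[3],roi[0]:roi[2]]=m[roi[1]:roi[3],roi[0]:roi[2]]
    c=max(cv2.findContours(q,0,2)[0],key=cv2.contourArea); e=cv2.fitEllipse(c); print(n,'slate',e,onplane(K,R,t,e[0],8 if n=='top' else 6))
    roi=((130,150,235,325) if n=='top' else (150,140,310,230)); q[:]=0; q[roi[1]:roi[3],roi[0]:roi[2]]=w[roi[1]:roi[3],roi[0]:roi[2]]
    c=max(cv2.findContours(q,0,2)[0],key=cv2.contourArea); r=cv2.minAreaRect(c); ap=cv2.approxPolyDP(cv2.convexHull(c),6,True)[:,0]; print('tray',len(ap))
    W=np.array([onplane(K,R,t,p,12) for p in ap]); print(W, W.mean(0))
E
```

```text
red [637.1 -66.9 105.2] 1.0685692489337761
yellow [562.  -23.7 104. ] 2.049704623230118
blue [603.5  49.2 103. ] 1.9026944682770912
tool [623.9  -7.9  53.4] 0.7975904919939559
redcoaster [636.3 -67.1  14.6] 1.2688284585666678
hen [387.4 -14.8  28.4] 1.8726181859333504
top slate ((504.86346435546875, 273.3526306152344), (45.679264068603516, 49.9162712097168), 120.9621353149414) [ 457.3 -296.5    8. ]
tray 4
[[624.  227.7  12. ]
 [369.2 199.9  12. ]
 [355.1 315.2  12. ]
 [612.9 345.1  12. ]] [490.3 272.   12. ]
side slate ((402.5187683105469, 412.9788513183594), (56.64651107788086, 64.31842041015625), 119.90452575683594) [ 458.  -298.8    6. ]
tray 4
[[627.2 229.1  12. ]
 [372.7 189.9  12. ]
 [356.3 313.4  12. ]
 [611.4 346.1  12. ]] [491.9 269.6  12. ]
```

```bash
cat >> h.py <<'E'
from scipy.spatial.transform import Rotation as Ro
def plan(*pts):  # each (x,y,z,psi): psi = angle of tool y
    s=ctrl.read_state(); R=np.array(s['orientation']); p=np.array(s['tool_pos'])
    print('t',round(s['time_s'],2),'pos',p.round(1),'w',round(s['grip_width'],1),'F',np.round(s['contact_force'],1))
    for x,y,z,a in pts:
        c,q=np.cos(a),np.sin(a); D=np.array([[q,c,0],[-c,q,0],[0,0,-1.]])
        print('shift',(R.T@(np.array([x,y,z])-p)/1000).round(4).tolist(),'turn',Ro.from_matrix(R.T@D).as_rotvec().round(3).tolist())
E
python3 -c "
from h import *
plan((545,-25,250,1.845))"
```

```text
t 0.25 pos [155.9 553.2 249.8] w 85.2 F [ 0.5  0.6 -0.2]Traceback (most recent call last):
  File "<string>", line 3, in <module>
    plan((545,-25,250,1.845))
    ~~~~^^^^^^^^^^^^^^^^^^^^^
  File "h.py", line 36, in plan
    print('shift',(R.T@(np.array([x,y,z])-p)/1000).round(4).tolist(),'turn',Ro.from_matrix(R.T@D).as_rotvec().round(3).tolist())
                                                                            ~~~~~~~~~~~~~~^^^^^^^
  File "scipy/spatial/transform/_rotation.pyx", line 1143, in scipy.spatial.transform._rotation.Rotation.from_matrix
ValueError: Non-positive determinant (left-handed or null coordinate frame) in rotation matrix 0: [[-8.53060071e-01  5.21812689e-01 -1.83194765e-04]
 [ 5.21812381e-01  8.53059863e-01  8.41826270e-04]
 [-5.95551731e-04 -6.22535080e-04  9.99999629e-01]].
```

```bash
sed -i 's/\[\[q,c,0\],\[-c,q,0\]/[[-q,c,0],[c,q,0]/' h.py
python3 -c "
from h import *
plan((545,-25,250,1.845))"
```

```text
t 0.25 pos [155.9 553.2 249.8] w 85.2 F [ 0.5  0.6 -0.2]
shift [-0.5314, -0.451, 0.0001] turn [-0.001, -0.0, -0.549]
```

Emit:
{"name": "servo_tool", "arguments": {"targets": [[[-0.531,-0.451,0],[0,0,-0.549],100],[[-0.531,-0.451,0],[0,0,-0.549],100],[[-0.531,-0.451,0],[0,0,-0.549],100],[[-0.531,-0.451,0],[0,0,-0.549],100],[[-0.531,-0.451,0],[0,0,-0.549],100],[[-0.531,-0.451,0],[0,0,-0.549],100],[[-0.531,-0.451,0],[0,0,-0.549],100],[[-0.531,-0.451,0],[0,0,-0.549],100],[[-0.531,-0.451,0],[0,0,-0.549],100],[[-0.531,-0.451,0],[0,0,-0.549],100],[[-0.531,-0.451,0],[0,0,-0.549],100],[[-0.531,-0.451,0],[0,0,-0.549],100],[[-0.531,-0.451,0],[0,0,-0.549],100],[[-0.531,-0.451,0],[0,0,-0.549],100],[[-0.531,-0.451,0],[0,0,-0.549],100],[[-0.531,-0.451,0],[0,0,-0.549],100]]}}

```text
time_s: 2.25
tool_pos: [544.4, -23.5, 250.5]
orientation: [[-0.962, -0.272, 0.0], [-0.272, 0.962, 0.0], [-0.0, -0.0, -1.0]]
contact_force: [-0.3, -0.0, 0.7]
grip_width: 85.6
gripper_force: 0.0
```

```bash
python3 -c "
from h import *
np.set_printoptions(precision=1,suppress=True)
plan((545,-25,250,1.845))
im,K,R,t=snap('wrist','w1.png')
np.savez('w1.npz',K=K,R=R,t=t)
for c in HS:
    for st,ce in comps(im,c,150,amin=150)[1]: print(c,st.tolist(),ce)
for k,p in dict(red=(637,-67,107),yel=(562,-24,107),blu=(603,49,107),tool=(624,-8,56)).items(): print(k,proj(K,R,t,p))
"
```

```text
t 2.25 pos [544.4 -23.5 250.5] w 85.6 F [-0.3 -0.   0.7]
shift [-0.0002, -0.0016, 0.0005] turn [-0.0, 0.0, 0.002]
red [225, 253, 64, 56, 1164] [261.2 272.1]
red [209, 297, 61, 60, 2865] [239.1 326.6]
yellow [284, 192, 67, 96, 4765] [316.6 241.1]
blue [348, 254, 75, 102, 3950] [387.9 310.8]
green [301, 286, 31, 34, 883] [316.2 302.4]
red [235.7 330.8]
yel [314.9 257.4]
blu [391.7 329.3]
tool [314.8 304.6]
```

View pics/w1.png

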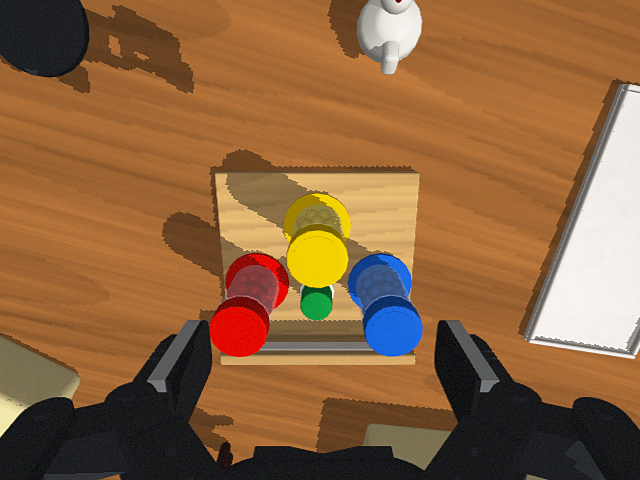

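The wrist view shows red's lid top at (239.5,331), yellow's at (317.5,258.5), blue's at (392.5,330) and the tool top at (317,304). Two-view meetings with the top image will check the heights.

```bash
python3 -c "
from h import *
np.set_printoptions(precision=1,suppress=True)
f=np.load('w1.npz'); K,R,t=f['K'],f['R'],f['t']
a,Ka,Ra,ta=snap('top')
P=dict(red=((239.5,331),(383,147.5),107),yel=((317.5,258),(354,190.5),107),blu=((392.5,329.5),(310.5,163.5),107),tool=((317,304),(345.3,164),56))
Q={}
for k,(u,v,z) in P.items():
    Q[k]=onplane(K,R,t,u,z); print(k,Q[k],onplane(Ka,Ra,ta,v,z),*meet(ray(K,R,t,u),ray(Ka,Ra,ta,v)))
for c in ('red','yel','blu'): d=Q[c]-Q['tool']; print(c,np.hypot(d[0],d[1]),np.arctan2(d[1],d[0]))
plan((562,-25,190,1.845),(562,-25,78,1.845))
"
```

```text
red [636.4 -64.1 107. ] [635.8 -66.5 107. ] [633.8 -65.  111.4] 2.2565026519087357
yel [561.9 -22.1 107. ] [560.  -23.1 107. ] [557.  -22.9 118.8] 1.3248026096242045
blu [603.   49.6 107. ] [601.1  49.3 107. ] [600.8  48.9 109.7] 1.5122709902457223
tool [622.8  -6.2  56. ] [622.5  -7.7  56. ] [619.5  -7.4  63.4] 0.7249427050775572
red 59.466215585538485 -1.3409021710035416
yel 62.96104010201299 -2.887316752563044
blu 59.28296043511879 1.9124999674154701
t 2.35 pos [544.6 -24.  250.5] w 85.3 F [ 0.2 -0.1 -0.5]
shift [-0.0165, -0.0057, 0.0605] turn [-0.0, 0.0, 0.001]
shift [-0.0165, -0.0057, 0.1725] turn [-0.0, 0.0, 0.001]
```

Emit:
{"name": "servo_tool", "arguments": {"targets": [[[-0.016,-0.0035,0.03],[0,0,0],100],[[-0.016,-0.0035,0.07],[0,0,0],100],[[-0.016,-0.0035,0.11],[0,0,0],100],[[-0.016,-0.0035,0.15],[0,0,0],100],[[-0.016,-0.0035,0.172],[0,0,0],100],[[-0.016,-0.0035,0.172],[0,0,0],100],[[-0.016,-0.0035,0.172],[0,0,0],60],[[-0.016,-0.0035,0.172],[0,0,0],50],[[-0.016,-0.0035,0.172],[0,0,0],40],[[-0.016,-0.0035,0.172],[0,0,0],30],[[-0.016,-0.0035,0.172],[0,0,0],30],[[-0.016,-0.0035,0.172],[0,0,0],30],[[-0.016,-0.0035,0.172],[0,0,0],30]], "grip_force": 35}}

```text
time_s: 3.98
tool_pos: [562.1, -23.9, 79.9]
orientation: [[-0.963, -0.271, 0.003], [-0.271, 0.963, -0.001], [-0.002, -0.001, -1.0]]
contact_force: [-1.3, 0.8, 7.7]
grip_width: 45.2
gripper_force: 35.5
```

```bash
python3 -c "
from h import *
plan((562,-24,195,1.845),(413,262,195,1.683),(413,262,69,1.683))"
```

```text
t 3.98 pos [562.1 -23.9  79.9] w 45.2 F [-1.3  0.8  7.7]
shift [-0.0001, -0.0002, -0.1151] turn [-0.001, 0.002, 0.0]
shift [0.0658, 0.3155, -0.1157] turn [-0.001, 0.002, 0.162]
shift [0.0661, 0.3157, 0.0103] turn [-0.001, 0.002, 0.162]
```

Emit:
{"name": "servo_tool", "arguments": {"targets": [[[0,0,-0.03],[0,0,0],30],[[0,0,-0.075],[0,0,0],30],[[0,0,-0.116],[0,0,0],30],[[0.008,0.04,-0.116],[0,0,0.03],30],[[0.016,0.08,-0.116],[0,0,0.06],30],[[0.026,0.125,-0.116],[0,0,0.09],30],[[0.036,0.17,-0.116],[0,0,0.12],30],[[0.046,0.22,-0.116],[0,0,0.14],30],[[0.055,0.265,-0.116],[0,0,0.16],30],[[0.062,0.298,-0.116],[0,0,0.162],30],[[0.066,0.3155,-0.116],[0,0,0.162],30],[[0.066,0.3155,-0.1],[0,0,0.162],30],[[0.066,0.3155,-0.06],[0,0,0.162],30],[[0.066,0.3155,-0.025],[0,0,0.162],30],[[0.066,0.3155,-0.005],[0,0,0.162],30],[[0.066,0.3155,0.004],[0,0,0.162],30],[[0.066,0.3155,0.009],[0,0,0.162],30],[[0.066,0.3155,0.009],[0,0,0.162],30],[[0.066,0.3155,0.009],[0,0,0.162],30]]}}

```text
time_s: 6.35
tool_pos: [412.8, 262.2, 70.1]
orientation: [[-0.994, -0.112, 0.002], [-0.112, 0.994, 0.0], [-0.002, 0.0, -1.0]]
contact_force: [0.5, 0.5, -1.5]
grip_width: 45.3
gripper_force: 36.3
```

Emit:
{"name": "servo_tool", "arguments": {"targets": [[[0,0,0.001],[0,0,0],30],[[0,0,0.002],[0,0,0],30],[[0,0,0.002],[0,0,0],30]]}}

```text
time_s: 6.72
tool_pos: [412.5, 262.3, 67.9]
orientation: [[-0.994, -0.112, 0.001], [-0.112, 0.994, 0.0], [-0.001, 0.0, -1.0]]
contact_force: [-2.1, -0.4, 4.4]
grip_width: 45.2
gripper_force: 36.7
```

```bash
python3 -c "
from h import *
plan((413,262,195,1.683),(602.5,49.5,195,.275),(602.5,49.5,79,.275))"
```

```text
t 6.72 pos [412.5 262.3  67.9] w 45.2 F [-2.1 -0.4  4.4]
shift [-0.0006, -0.0003, -0.1271] turn [0.0, 0.001, 0.0]
shift [-0.1651, -0.2327, -0.127] turn [0.001, 0.001, 1.408]
shift [-0.165, -0.2328, -0.011] turn [0.001, 0.001, 1.408]
```

Emit:
{"name": "servo_tool", "arguments": {"targets": [[[0,0,0],[0,0,0],60],[[0,0,0],[0,0,0],80],[[0,0,0],[0,0,0],100],[[0,0,0],[0,0,0],100],[[0,0,-0.03],[0,0,0],100],[[0,0,-0.08],[0,0,0],100],[[0,0,-0.127],[0,0,0],100]]}}

```text
time_s: 7.6
tool_pos: [411.9, 262.0, 195.6]
orientation: [[-0.994, -0.112, -0.0], [-0.112, 0.994, -0.0], [0.0, -0.0, -1.0]]
contact_force: [0.4, 0.6, -0.0]
grip_width: 84.9
gripper_force: 0.0
```

```bash
python3 -c "
from h import *
plan((602.5,49.5,195,.275),(602.5,49.5,79,.275))"
```

```text
t 7.6 pos [411.9 262.  195.6] w 84.9 F [ 0.4  0.6 -0. ]
shift [-0.1656, -0.2325, 0.0005] turn [-0.0, -0.0, 1.408]
shift [-0.1657, -0.2325, 0.1165] turn [-0.0, -0.0, 1.408]
```

Emit:
{"name": "servo_tool", "arguments": {"targets": [[[-0.1655,-0.2325,0],[0,0,1.408],100],[[-0.1655,-0.2325,0],[0,0,1.408],100],[[-0.1655,-0.2325,0],[0,0,1.408],100],[[-0.1655,-0.2325,0],[0,0,1.408],100],[[-0.1655,-0.2325,0],[0,0,1.408],100],[[-0.1655,-0.2325,0],[0,0,1.408],100],[[-0.1655,-0.2325,0],[0,0,1.408],100],[[-0.1655,-0.2325,0],[0,0,1.408],100],[[-0.1655,-0.2325,0],[0,0,1.408],100],[[-0.1655,-0.2325,0],[0,0,1.408],100],[[-0.1655,-0.2325,0],[0,0,1.408],100]]}}

```text
time_s: 8.98
tool_pos: [602.6, 49.6, 194.3]
orientation: [[-0.273, 0.962, 0.0], [0.962, 0.273, -0.0], [-0.0, -0.0, -1.0]]
contact_force: [-0.7, -0.9, 0.5]
grip_width: 85.5
gripper_force: 0.0
```

```bash
python3 -c "
from h import *
np.set_printoptions(precision=1,suppress=True)
plan((602.5,49.5,79,.275))
im,K,R,t=snap('wrist','w2.png')
np.savez('w2.npz',K=K,R=R,t=t)
print(proj(K,R,t,(602.5,49.5,107)),proj(K,R,t,(636,-65,107)))
"
```

```text
t 8.97 pos [602.6  49.6 194.3] w 85.5 F [-0.7 -0.9  0.5]
shift [-0.0001, -0.0001, 0.1153] turn [-0.0, 0.0, 0.001]
[322.5 264.7] [324.2 430.3]
```

View pics/w2.png

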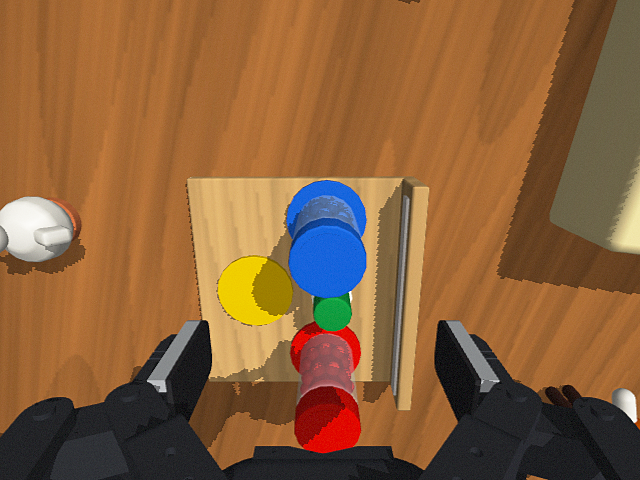

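The wrist view shows blue's lid at (327.5,258), the empty yellow coaster at (255,291), the tool at (332,312) and red's lid at (327,425). I'll correct a little toward blue and descend.

Emit:
{"name": "servo_tool", "arguments": {"targets": [[[0.001,0.001,0.03],[0,0,0],100],[[0.001,0.001,0.07],[0,0,0],100],[[0.001,0.001,0.1],[0,0,0],100],[[0.001,0.001,0.115],[0,0,0],100],[[0.001,0.001,0.115],[0,0,0],100],[[0.001,0.001,0.115],[0,0,0],60],[[0.001,0.001,0.115],[0,0,0],50],[[0.001,0.001,0.115],[0,0,0],40],[[0.001,0.001,0.115],[0,0,0],30],[[0.001,0.001,0.115],[0,0,0],30],[[0.001,0.001,0.115],[0,0,0],30],[[0.001,0.001,0.115],[0,0,0],30]], "grip_force": 35}}

```text
time_s: 10.52
tool_pos: [604.3, 50.7, 80.8]
orientation: [[-0.272, 0.962, 0.002], [0.962, 0.272, -0.0], [-0.001, 0.002, -1.0]]
contact_force: [-0.3, 0.2, 5.9]
grip_width: 45.4
gripper_force: 35.2
```

```bash
python3 -c "
from h import *
plan((603,50.5,195,.275),(491,271,195,1.683),(491,271,70,1.683))"
```

```text
t 10.53 pos [604.3  50.7  80.8] w 45.4 F [-0.3  0.2  5.9]
shift [0.0, -0.001, -0.1142] turn [0.002, 0.001, 0.0]
shift [0.2427, -0.0489, -0.1145] turn [0.001, 0.002, -1.408]
shift [0.2428, -0.0492, 0.0105] turn [0.001, 0.002, -1.408]
```

Emit:
{"name": "servo_tool", "arguments": {"targets": [[[0,0,-0.03],[0,0,0],30],[[0,0,-0.075],[0,0,0],30],[[0,0,-0.115],[0,0,0],30],[[0.03,-0.006,-0.115],[0,0,-0.16],30],[[0.07,-0.014,-0.115],[0,0,-0.34],30],[[0.11,-0.022,-0.115],[0,0,-0.52],30],[[0.15,-0.03,-0.115],[0,0,-0.7],30],[[0.19,-0.038,-0.115],[0,0,-0.88],30],[[0.22,-0.045,-0.115],[0,0,-1.06],30],[[0.235,-0.048,-0.115],[0,0,-1.24],30],[[0.243,-0.049,-0.115],[0,0,-1.36],30],[[0.243,-0.049,-0.115],[0,0,-1.408],30],[[0.243,-0.049,-0.1],[0,0,-1.408],30],[[0.243,-0.049,-0.06],[0,0,-1.408],30],[[0.243,-0.049,-0.025],[0,0,-1.408],30],[[0.243,-0.049,-0.003],[0,0,-1.408],30],[[0.243,-0.049,0.007],[0,0,-1.408],30],[[0.243,-0.049,0.0105],[0,0,-1.408],30],[[0.243,-0.049,0.0115],[0,0,-1.408],30],[[0.243,-0.049,0.0115],[0,0,-1.408],30]]}}

```text
time_s: 13.02
tool_pos: [490.8, 271.5, 68.8]
orientation: [[-0.994, -0.112, 0.002], [-0.112, 0.994, 0.0], [-0.002, 0.0, -1.0]]
contact_force: [-2.2, -1.0, 4.6]
grip_width: 45.5
gripper_force: 36.6
```

Emit:
{"name": "servo_tool", "arguments": {"targets": [[[0,0,0],[0,0,0],60],[[0,0,0],[0,0,0],80],[[0,0,0],[0,0,0],100],[[0,0,0],[0,0,0],100],[[0,0,-0.03],[0,0,0],100],[[0,0,-0.08],[0,0,0],100],[[0,0,-0.127],[0,0,0],100]]}}

```text
time_s: 13.9
tool_pos: [490.0, 271.3, 196.0]
orientation: [[-0.994, -0.112, -0.0], [-0.112, 0.994, -0.0], [0.0, -0.0, -1.0]]
contact_force: [0.3, -0.8, -0.2]
grip_width: 85.1
gripper_force: 0.0
```

```bash
python3 -c "
from h import *
plan((636.5,-65,195,.275))"
```

```text
t 13.9 pos [490.  271.3 196. ] w 85.1 F [ 0.3 -0.8 -0.2]
shift [-0.108, -0.3506, 0.001] turn [-0.0, -0.0, 1.408]
```

Emit:
{"name": "servo_tool", "arguments": {"targets": [[[-0.108,-0.3505,0.001],[0,0,1.408],100],[[-0.108,-0.3505,0.001],[0,0,1.408],100],[[-0.108,-0.3505,0.001],[0,0,1.408],100],[[-0.108,-0.3505,0.001],[0,0,1.408],100],[[-0.108,-0.3505,0.001],[0,0,1.408],100],[[-0.108,-0.3505,0.001],[0,0,1.408],100],[[-0.108,-0.3505,0.001],[0,0,1.408],100],[[-0.108,-0.3505,0.001],[0,0,1.408],100],[[-0.108,-0.3505,0.001],[0,0,1.408],100],[[-0.108,-0.3505,0.001],[0,0,1.408],100],[[-0.108,-0.3505,0.001],[0,0,1.408],100],[[-0.108,-0.3505,0.001],[0,0,1.408],100]]}}

```text
time_s: 15.4
tool_pos: [636.7, -64.6, 193.8]
orientation: [[-0.272, 0.962, 0.0], [0.962, 0.272, -0.0], [-0.0, 0.0, -1.0]]
contact_force: [-0.5, -0.2, -0.6]
grip_width: 85.3
gripper_force: 0.0
```

```bash
python3 -c "
from h import *
np.set_printoptions(precision=1,suppress=True)
plan((636.5,-65,80,.275))
im,K,R,t=snap('wrist','w3.png')
np.savez('w3.npz',K=K,R=R,t=t)
print([(s.tolist(),c) for s,c in comps(im,'red',150,amin=300)[1]],proj(K,R,t,(636.5,-65,107)))
"
```

```text
t 15.4 pos [636.7 -64.6 193.8] w 85.3 F [-0.5 -0.2 -0.6]
shift [-0.0003, -0.0003, 0.1138] turn [0.0, 0.0, 0.001]
[([283, 184, 82, 118, 6575], array([323.9, 247.8]))] [322.2 265.4]
```

View pics/w3.png

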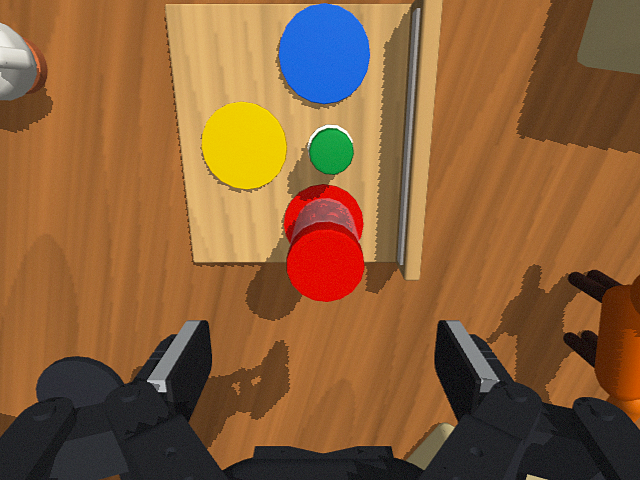

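The wrist view shows red's lid at (325.5,262) close to the prediction, with the yellow coaster at (244,145.5), blue coaster at (324.5,53) and tool top at (331,151) all clear. I'll grasp red.

Emit:
{"name": "servo_tool", "arguments": {"targets": [[[0.001,0.001,0.03],[0,0,0],100],[[0.001,0.001,0.07],[0,0,0],100],[[0.001,0.001,0.1],[0,0,0],100],[[0.001,0.001,0.114],[0,0,0],100],[[0.001,0.001,0.114],[0,0,0],100],[[0.001,0.001,0.114],[0,0,0],60],[[0.001,0.001,0.114],[0,0,0],50],[[0.001,0.001,0.114],[0,0,0],40],[[0.001,0.001,0.114],[0,0,0],30],[[0.001,0.001,0.114],[0,0,0],30],[[0.001,0.001,0.114],[0,0,0],30],[[0.001,0.001,0.114],[0,0,0],30]]}}

```text
time_s: 16.95
tool_pos: [638.3, -63.9, 81.4]
orientation: [[-0.272, 0.962, 0.002], [0.962, 0.272, -0.001], [-0.001, 0.002, -1.0]]
contact_force: [-1.4, -0.0, 6.6]
grip_width: 44.9
gripper_force: 35.7
```

```bash
python3 -c "
from h import *
np.set_printoptions(precision=1,suppress=True)
plan((568.5,280,195,1.683),(568.5,280,70,1.683))
import cv2
f=np.load('w3.npz'); K,R,t=f['K'],f['R'],f['t']
im=cv2.imread('pics/w3.png')[:,:,::-1].copy()
for c in ('yellow','blue','green'):
    m,_=comps(im,c,120); k=max(cv2.findContours(m,0,2)[0],key=cv2.contourArea); e=cv2.fitEllipse(k); print(c,e[0],e[1],onplane(K,R,t,e[0],56 if c=='green' else 17))
"
```

```text
t 16.95 pos [638.3 -63.9  81.4] w 44.9 F [-1.4 -0.   6.6]
shift [0.3498, 0.0264, -0.114] turn [0.001, 0.002, -1.408]
shift [0.3499, 0.0262, 0.011] turn [0.001, 0.002, -1.408]
yellow (243.77908325195312, 145.03414916992188) (82.79671478271484, 88.17633056640625) [563.6 -22.1  17. ]
blue (323.87640380859375, 53.2298698425293) (89.3840560913086, 99.22583770751953) [604.1  53.7  17. ]
green (330.8983459472656, 151.09677124023438) (42.81570816040039, 45.10028076171875) [625.6  -5.8  56. ]
```

Emit:
{"name": "servo_tool", "arguments": {"targets": [[[0,0,-0.03],[0,0,0],30],[[0,0,-0.075],[0,0,0],30],[[0,0,-0.114],[0,0,0],30],[[0.04,0.003,-0.114],[0,0,-0.16],30],[[0.09,0.007,-0.114],[0,0,-0.34],30],[[0.14,0.01,-0.114],[0,0,-0.52],30],[[0.19,0.014,-0.114],[0,0,-0.7],30],[[0.24,0.018,-0.114],[0,0,-0.88],30],[[0.29,0.022,-0.114],[0,0,-1.06],30],[[0.325,0.025,-0.114],[0,0,-1.24],30],[[0.345,0.026,-0.114],[0,0,-1.36],30],[[0.35,0.026,-0.114],[0,0,-1.408],30],[[0.35,0.026,-0.1],[0,0,-1.408],30],[[0.35,0.026,-0.06],[0,0,-1.408],30],[[0.35,0.026,-0.025],[0,0,-1.408],30],[[0.35,0.026,-0.003],[0,0,-1.408],30],[[0.35,0.026,0.007],[0,0,-1.408],30],[[0.35,0.026,0.0105],[0,0,-1.408],30],[[0.35,0.026,0.0115],[0,0,-1.408],30],[[0.35,0.026,0.0115],[0,0,-1.408],30]]}}

```text
time_s: 19.45
tool_pos: [568.1, 280.2, 69.4]
orientation: [[-0.994, -0.112, 0.002], [-0.112, 0.994, 0.0], [-0.002, -0.0, -1.0]]
contact_force: [-1.4, -1.3, 3.9]
grip_width: 45.5
gripper_force: 36.5
```

Emit:
{"name": "servo_tool", "arguments": {"targets": [[[0,0,0],[0,0,0],60],[[0,0,0],[0,0,0],80],[[0,0,0],[0,0,0],100],[[0,0,0],[0,0,0],100],[[0,0,-0.03],[0,0,0],100],[[0,0,-0.08],[0,0,0],100],[[0,0,-0.12],[0,0,0],100]]}}

```text
time_s: 20.32
tool_pos: [567.6, 280.4, 190.1]
orientation: [[-0.994, -0.112, 0.001], [-0.112, 0.994, 0.0], [-0.001, 0.0, -1.0]]
contact_force: [0.8, 0.5, -0.6]
grip_width: 85.6
gripper_force: 0.0
```

```bash
python3 -c "
from h import *
plan((623.5,-6.5,170,1.845))"
```

```text
t 20.32 pos [567.6 280.4 190.1] w 85.6 F [ 0.8  0.5 -0.6]
shift [-0.0234, -0.2914, 0.0201] turn [0.0, 0.001, -0.162]
```

Emit:
{"name": "servo_tool", "arguments": {"targets": [[[-0.0235,-0.2915,0],[0,0,-0.162],100],[[-0.0235,-0.2915,0],[0,0,-0.162],100],[[-0.0235,-0.2915,0],[0,0,-0.162],100],[[-0.0235,-0.2915,0.01],[0,0,-0.162],100],[[-0.0235,-0.2915,0.02],[0,0,-0.162],100],[[-0.0235,-0.2915,0.02],[0,0,-0.162],100],[[-0.0235,-0.2915,0.02],[0,0,-0.162],100],[[-0.0235,-0.2915,0.02],[0,0,-0.162],100]]}}

```text
time_s: 21.32
tool_pos: [623.4, -5.3, 168.7]
orientation: [[-0.962, -0.272, 0.001], [-0.272, 0.962, 0.0], [-0.001, -0.0, -1.0]]
contact_force: [-0.7, 0.2, -0.9]
grip_width: 85.9
gripper_force: 0.0
```

```bash
cat > meas.py <<'E'
from h import *
import sys
np.set_printoptions(precision=1,suppress=True)
s=ctrl.read_state(); plan((623.5,-6.5,36,1.845))
im,K,R,t=snap('wrist',sys.argv[1]+'.png'); np.savez(sys.argv[1]+'.npz',K=K,R=R,t=t)
for c in ('yellow','blue','red','green'):
    m,_=comps(im,c,120); k=max(cv2.findContours(m,0,2)[0],key=cv2.contourArea)
    if len(k)>20: e=cv2.fitEllipse(k); print(c,np.array(e[0]),np.array(e[1]),onplane(K,R,t,e[0],56 if c=='green' else 17))
E
python3 meas.py w4
```

```text
t 21.32 pos [623.4  -5.3 168.7] w 85.9 F [-0.7  0.2 -0.9]
shift [0.0003, -0.0012, 0.1327] turn [-0.0, 0.001, 0.002]
yellow [320.2 142.2] [91.9 94.7] [562.5 -23.8  17. ]
blue [405.1 226.6] [81.5 86.9] [603.1  51.9  17. ]
red [238.3 225.9] [81.9 87.6] [635.6 -65.3  17. ]
green [319.6 246.4] [44.1 51.6] [622.   -7.3  56. ]
```

View pics/w4.png

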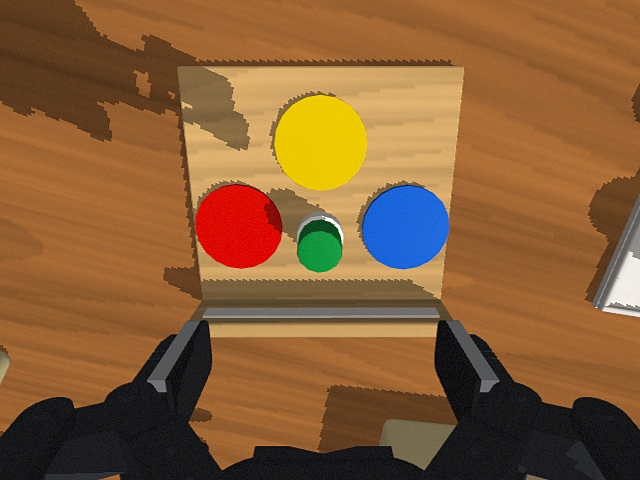

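The view shows the coasters clear at yellow (320,142), red (238,226) and blue (405,227), with the tool top at (320,250). I'll check the tool and slate heights from two views.

```bash
python3 -c "
from h import *
np.set_printoptions(precision=1,suppress=True)
L=lambda n:[np.load(n+'.npz')[k] for k in 'KRt']
A,B,C=L('w4'),L('w1'),L('w3')
print(meet(ray(*A,(319.8,249.7)),ray(*C,(330.9,151.1))),meet(ray(*A,(319.8,249.7)),ray(*B,(317,304))))
print('coaster y',meet(ray(*A,(320.2,142.2)),ray(*C,(243.8,145))),'b',meet(ray(*A,(405.1,226.6)),ray(*C,(323.9,53.2))))
a=snap('top');b=snap('side'); print('slate',meet(ray(*a[1:],(504.9,273.4)),ray(*b[1:],(402.5,413))))
"
```

```text
(array([625.8,  -6.2,  50.8]), np.float64(0.047372249450739125)) (array([626.4,  -5.7,  49. ]), np.float64(0.6209296767511646))
coaster y (array([562.6, -23.3,  10.2]), np.float64(0.9317387812617547)) b (array([604.2,  54.2,  10.6]), np.float64(0.9758135918779874))
slate (array([ 458.2, -298. ,    4.4]), np.float64(0.9605523066584454))
```

Emit:
{"name": "servo_tool", "arguments": {"targets": [[[0.0005,-0.001,0.03],[0,0,0],100],[[0.0005,-0.001,0.07],[0,0,0],100],[[0.0005,-0.001,0.105],[0,0,0],100],[[0.0005,-0.001,0.125],[0,0,0],100],[[0.0005,-0.001,0.13],[0,0,0],100],[[0.0005,-0.001,0.13],[0,0,0],100]]}}

```text
time_s: 22.22
tool_pos: [623.8, -7.7, 39.1]
orientation: [[-0.963, -0.271, 0.001], [-0.271, 0.963, -0.0], [-0.001, -0.001, -1.0]]
contact_force: [0.2, -0.2, 0.4]
grip_width: 85.6
gripper_force: 0.0
```

Measured heights agree with the text to within the calibration, and the jar touch-downs confirmed the 12 mm drop. Closing on the tool.

Emit:
{"name": "servo_tool", "arguments": {"targets": [[[0,0,0],[0,0,0],60],[[0,0,0],[0,0,0],45],[[0,0,0],[0,0,0],35],[[0,0,0],[0,0,0],25],[[0,0,0],[0,0,0],15],[[0,0,0],[0,0,0],15],[[0,0,0],[0,0,0],15],[[0,0,0],[0,0,0],15]], "grip_force": 30}}

```text
time_s: 23.22
tool_pos: [623.7, -7.9, 39.2]
orientation: [[-0.963, -0.271, 0.001], [-0.271, 0.963, -0.0], [-0.001, -0.0, -1.0]]
contact_force: [-0.7, 0.3, 5.9]
grip_width: 32.0
gripper_force: 29.4
```

```bash
python3 -c "
from h import *
plan((458,-297.5,140,1.345),(458,-297.5,36,1.345))"
```

```text
t 23.23 pos [623.7  -7.9  39.2] w 32.0 F [-0.7  0.3  5.9]
shift [0.2378, -0.2339, -0.1009] turn [-0.0, 0.001, 0.5]
shift [0.2379, -0.2339, 0.0031] turn [-0.0, 0.001, 0.5]
```

Emit:
{"name": "servo_tool", "arguments": {"targets": [[[0,0,-0.02],[0,0,0],15],[[0,0,-0.06],[0,0,0],15],[[0,0,-0.1],[0,0,0],15],[[0.03,-0.03,-0.1],[0,0,0.06],15],[[0.065,-0.065,-0.1],[0,0,0.15],15],[[0.1,-0.1,-0.1],[0,0,0.25],15],[[0.135,-0.135,-0.1],[0,0,0.35],15],[[0.17,-0.17,-0.1],[0,0,0.43],15],[[0.205,-0.205,-0.1],[0,0,0.5],15],[[0.228,-0.225,-0.1],[0,0,0.5],15],[[0.238,-0.234,-0.1],[0,0,0.5],15],[[0.238,-0.234,-0.1],[0,0,0.5],15],[[0.238,-0.234,-0.08],[0,0,0.5],15],[[0.238,-0.234,-0.05],[0,0,0.5],15],[[0.238,-0.234,-0.02],[0,0,0.5],15],[[0.238,-0.234,-0.005],[0,0,0.5],15],[[0.238,-0.234,-0.005],[0,0,0.5],15],[[0.238,-0.234,-0.005],[0,0,0.5],15]]}}

```text
time_s: 25.48
tool_pos: [458.3, -297.8, 44.4]
orientation: [[-0.975, 0.223, 0.001], [0.223, 0.975, -0.001], [-0.002, -0.001, -1.0]]
contact_force: [-0.2, -0.8, -0.7]
grip_width: 31.6
gripper_force: 29.9
```

```bash
python3 -c "
from h import *
import numpy as np
plan((457.8,-297.5,36,1.345))
a,Ka,Ra,ta=snap('top'); b,Kb,Rb,tb=snap('side')
x=cv2.resize(a[200:350,400:600],None,fx=2,fy=2); 
cv2.imwrite('pics/s5.png',np.hstack([x,cv2.resize(b[320:470,310:510],None,fx=2,fy=2)])[:,:,::-1])
print(proj(Ka,Ra,ta,(457.8,-297.5,8)),proj(Kb,Rb,tb,(457.8,-297.5,8)))"
```

```text
t 25.48 pos [ 458.3 -297.8   44.4] w 31.6 F [-0.2 -0.8 -0.7]
shift [0.0006, 0.0002, 0.0084] turn [-0.001, 0.002, 0.0]
[505.43334297 273.07871244] [401.97484036 411.51684526]
```

View pics/s5.png

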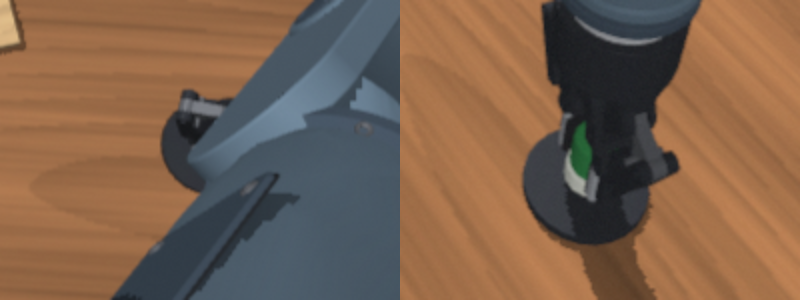

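The side crop shows the tool held upright over the slate. I'll lower it.

Emit:
{"name": "servo_tool", "arguments": {"targets": [[[0.0005,0,0.005],[0,0,0],15],[[0.0005,0,0.008],[0,0,0],15],[[0.0005,0,0.009],[0,0,0],15],[[0.0005,0,0.0095],[0,0,0],15],[[0.0005,0,0.0095],[0,0,0],15]]}}

```text
time_s: 26.2
tool_pos: [456.9, -297.6, 35.1]
orientation: [[-0.975, 0.224, -0.0], [0.224, 0.975, -0.0], [0.0, -0.0, -1.0]]
contact_force: [-5.0, 4.2, 13.5]
grip_width: 32.1
gripper_force: 31.3
```

Emit:
{"name": "servo_tool", "arguments": {"targets": [[[0,0,-0.0005],[0,0,0],15],[[0,0,-0.0005],[0,0,0],40],[[0,0,-0.0005],[0,0,0],60],[[0,0,-0.0005],[0,0,0],80],[[0,0,-0.0005],[0,0,0],100],[[0,0,-0.0005],[0,0,0],100],[[0,0,-0.03],[0,0,0],100],[[0,0,-0.08],[0,0,0],100],[[0,0,-0.13],[0,0,0],100],[[0,0,-0.16],[0,0,0],100],[[0,0,-0.16],[0,0,0],100]]}}

```text
time_s: 27.58
tool_pos: [458.3, -298.7, 196.9]
orientation: [[-0.975, 0.224, 0.004], [0.224, 0.975, -0.004], [-0.005, -0.003, -1.0]]
contact_force: [0.6, -0.6, -0.6]
grip_width: 85.7
gripper_force: 0.0
```

```bash
python3 -c "
from h import *
np.set_printoptions(precision=1,suppress=True)
plan((568.3,280.2,195,1.683))
im,K,R,t=snap('wrist','w6.png')
h=cv2.cvtColor(im,cv2.COLOR_RGB2HSV)
print(proj(K,R,t,(457.8,-297.5,8)),proj(K,R,t,(457.8,-297.5,52)))
"
```

```text
t 27.57 pos [ 458.3 -298.7  196.9] w 85.7 F [ 0.6 -0.6 -0.6]
shift [0.0223, 0.5889, -0.0002] turn [-0.004, 0.005, -0.338]
[324.3 217.6] [324.3 233.1]
```

View pics/w6.png

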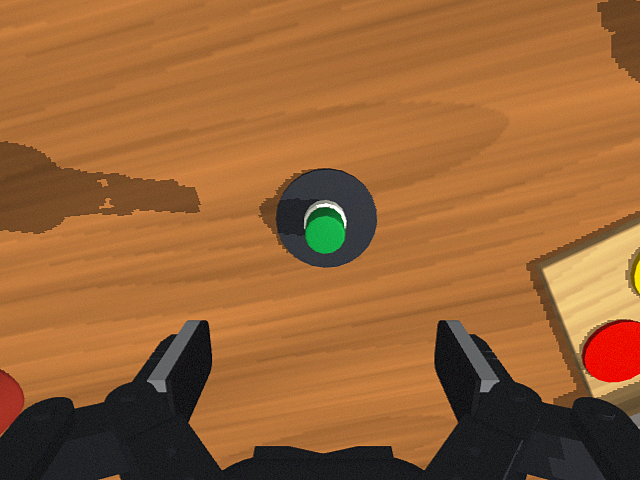

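The slate centre is at (327,217.5) and the tool foot is about 2 px off it and upright, so it is placed. Next is the red jar in the tray.

Emit:
{"name": "servo_tool", "arguments": {"targets": [[[0.022,0.589,0],[-0.004,0.005,-0.338],100],[[0.022,0.589,0],[-0.004,0.005,-0.338],100],[[0.022,0.589,0],[-0.004,0.005,-0.338],100],[[0.022,0.589,0],[-0.004,0.005,-0.338],100],[[0.022,0.589,0],[-0.004,0.005,-0.338],100],[[0.022,0.589,0],[-0.004,0.005,-0.338],100],[[0.022,0.589,0],[-0.004,0.005,-0.338],100],[[0.022,0.589,0],[-0.004,0.005,-0.338],100],[[0.022,0.589,0],[-0.004,0.005,-0.338],100],[[0.022,0.589,0],[-0.004,0.005,-0.338],100],[[0.022,0.589,0],[-0.004,0.005,-0.338],100],[[0.022,0.589,0],[-0.004,0.005,-0.338],100],[[0.022,0.589,0],[-0.004,0.005,-0.338],100],[[0.022,0.589,0],[-0.004,0.005,-0.338],100]]}}

```text
time_s: 29.38
tool_pos: [567.5, 280.5, 193.8]
orientation: [[-0.994, -0.11, -0.005], [-0.11, 0.994, 0.004], [0.004, 0.005, -1.0]]
contact_force: [0.5, -0.0, 0.8]
grip_width: 85.5
gripper_force: 0.0
```

```bash
python3 -c "
from h import *
np.set_printoptions(precision=1,suppress=True)
plan((568.1,280.2,69.5,1.683))
im,K,R,t=snap('wrist','w7.png')
np.savez('w7.npz',K=K,R=R,t=t)
for p in [(568.1,280.2,95),(490.8,271.5,95),(412.5,262.3,95)]: print(proj(K,R,t,p))
"
```

```text
t 29.38 pos [567.5 280.5 193.8] w 85.5 F [ 0.5 -0.   0.8]
shift [-0.0011, -0.0009, 0.1243] turn [0.005, -0.004, -0.002]
[320.7 258.5]
[320.2 123.9]
[318.7 -47.9]
```

View pics/w7.png

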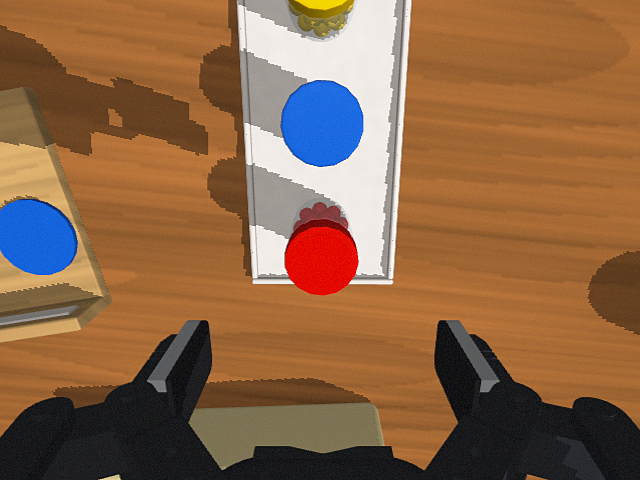

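All three jars stand upright in the tray, with red's lid at (321.5,258) as predicted.

Emit:
{"name": "servo_tool", "arguments": {"targets": [[[-0.001,-0.001,0.03],[0.005,-0.004,-0.002],100],[[-0.001,-0.001,0.07],[0.005,-0.004,-0.002],100],[[-0.001,-0.001,0.105],[0.005,-0.004,-0.002],100],[[-0.001,-0.001,0.123],[0.005,-0.004,-0.002],100],[[-0.001,-0.001,0.124],[0.005,-0.004,-0.002],100],[[-0.001,-0.001,0.124],[0.005,-0.004,-0.002],60],[[-0.001,-0.001,0.124],[0.005,-0.004,-0.002],50],[[-0.001,-0.001,0.124],[0.005,-0.004,-0.002],40],[[-0.001,-0.001,0.124],[0.005,-0.004,-0.002],30],[[-0.001,-0.001,0.124],[0.005,-0.004,-0.002],30],[[-0.001,-0.001,0.124],[0.005,-0.004,-0.002],30],[[-0.001,-0.001,0.124],[0.005,-0.004,-0.002],30]], "grip_force": 35}}

```text
time_s: 30.92
tool_pos: [569.0, 281.5, 71.5]
orientation: [[-0.993, -0.114, 0.003], [-0.114, 0.993, 0.0], [-0.003, 0.0, -1.0]]
contact_force: [0.2, -0.6, 6.2]
grip_width: 45.6
gripper_force: 35.2
```

```bash
python3 -c "
from h import *
plan((637.3,-64.5,185,.275),(637.3,-64.5,89,.275))"
```

```text
t 30.93 pos [569.  281.5  71.5] w 45.6 F [ 0.2 -0.6  6.2]
shift [-0.0287, -0.3515, -0.1135] turn [0.002, 0.002, 1.41]
shift [-0.0285, -0.3515, -0.0175] turn [0.002, 0.002, 1.41]
```

Emit:
{"name": "servo_tool", "arguments": {"targets": [[[0,0,-0.03],[0,0,0],30],[[0,0,-0.075],[0,0,0],30],[[0,0,-0.114],[0,0,0],30],[[-0.003,-0.04,-0.114],[0,0,0.16],30],[[-0.007,-0.09,-0.114],[0,0,0.34],30],[[-0.011,-0.14,-0.114],[0,0,0.52],30],[[-0.015,-0.19,-0.114],[0,0,0.7],30],[[-0.019,-0.24,-0.114],[0,0,0.88],30],[[-0.023,-0.29,-0.114],[0,0,1.06],30],[[-0.026,-0.325,-0.114],[0,0,1.24],30],[[-0.028,-0.345,-0.114],[0.002,0.002,1.37],30],[[-0.0285,-0.352,-0.114],[0.002,0.002,1.41],30],[[-0.0285,-0.352,-0.1],[0.002,0.002,1.41],30],[[-0.0285,-0.352,-0.065],[0.002,0.002,1.41],30],[[-0.0285,-0.352,-0.035],[0.002,0.002,1.41],30],[[-0.0285,-0.352,-0.018],[0.002,0.002,1.41],30],[[-0.0285,-0.352,-0.018],[0.002,0.002,1.41],30],[[-0.0285,-0.352,-0.018],[0.002,0.002,1.41],30]]}}

```text
time_s: 33.17
tool_pos: [637.1, -65.1, 89.0]
orientation: [[-0.272, 0.962, -0.001], [0.962, 0.272, -0.001], [-0.001, -0.001, -1.0]]
contact_force: [0.7, -1.2, -0.5]
grip_width: 45.2
gripper_force: 35.9
```

```bash
python3 -c "
from h import *
plan((637.3,-65,83.5,.275))"
```

```text
t 33.17 pos [637.1 -65.1  89. ] w 45.2 F [ 0.7 -1.2 -0.5]
shift [0.0, 0.0002, 0.0055] turn [-0.001, 0.001, 0.001]
```

Emit:
{"name": "servo_tool", "arguments": {"targets": [[[0,0,0.003],[0,0,0],30],[[0,0,0.0045],[0,0,0],30],[[0,0,0.0055],[0,0,0],30],[[0,0,0.006],[0,0,0],30],[[0,0,0.006],[0,0,0],30]]}}

```text
time_s: 33.8
tool_pos: [636.6, -65.4, 83.3]
orientation: [[-0.272, 0.962, -0.002], [0.962, 0.272, -0.001], [-0.001, -0.002, -1.0]]
contact_force: [-3.6, 0.9, 7.1]
grip_width: 45.4
gripper_force: 36.3
```

Contact is made. I'll release, lift and check red from above.

Emit:
{"name": "servo_tool", "arguments": {"targets": [[[0,0,0],[0,0,0],60],[[0,0,0],[0,0,0],80],[[0,0,0],[0,0,0],100],[[0,0,0],[0,0,0],100],[[0,0,-0.03],[0,0,0],100],[[0,0,-0.075],[0,0,0],100],[[0,0,-0.112],[0,0,0],100],[[0,0,-0.112],[0,0,0],100]]}}

```text
time_s: 34.8
tool_pos: [638.9, -65.8, 198.2]
orientation: [[-0.272, 0.962, 0.005], [0.962, 0.272, -0.003], [-0.004, 0.004, -1.0]]
contact_force: [-0.0, -0.1, 0.0]
grip_width: 85.6
gripper_force: 0.0
```

```bash
python3 -c "
from h import *
np.set_printoptions(precision=1,suppress=True)
plan((490.8,271.8,195,1.683))
im,K,R,t=snap('wrist','w8.png')
np.savez('w8.npz',K=K,R=R,t=t)
m,_=comps(im,'red',150,amin=300); print([(s.tolist(),c) for s,c in _])
for p in [(637.3,-65,107),(636.1,-64.4,17)]: print(proj(K,R,t,p))
cv2.imwrite('pics/w8c.png',np.hstack([cv2.resize(x[150:320,240:420],None,fx=2.2,fy=2.2) for x in (im,cv2.imread('pics/w3.png')[:,:,::-1])])[:,:,::-1])
"
```

```text
t 34.8 pos [638.9 -65.8 198.2] w 85.6 F [-0.  -0.1  0. ]
shift [0.3651, -0.0509, 0.0015] turn [0.0, 0.006, -1.408]
[([280, 180, 80, 116, 6419], array([318.9, 242.5]))]
[319.8 259.8]
[319.  219.1]
```

View pics/w8c.png

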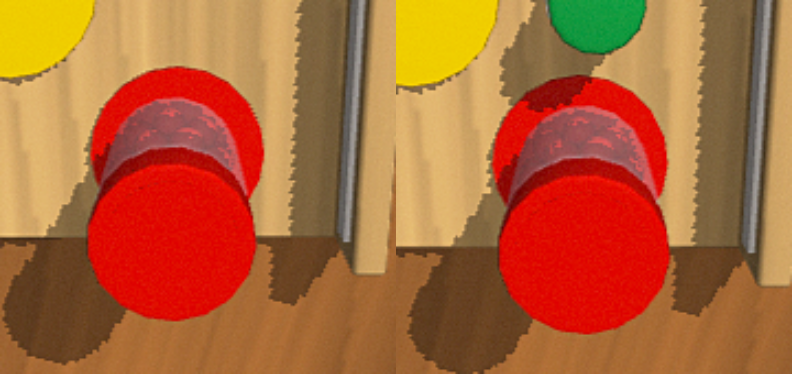

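Left is now and right is before. Red is upright and about 1.5 mm from its coaster's centre. Next is blue.

Emit:
{"name": "servo_tool", "arguments": {"targets": [[[0.365,-0.051,0],[0,0.006,-1.408],100],[[0.365,-0.051,0],[0,0.006,-1.408],100],[[0.365,-0.051,0],[0,0.006,-1.408],100],[[0.365,-0.051,0],[0,0.006,-1.408],100],[[0.365,-0.051,0],[0,0.006,-1.408],100],[[0.365,-0.051,0],[0,0.006,-1.408],100],[[0.365,-0.051,0],[0,0.006,-1.408],100],[[0.365,-0.051,0],[0,0.006,-1.408],100],[[0.365,-0.051,0],[0,0.006,-1.408],100],[[0.365,-0.051,0],[0,0.006,-1.408],100],[[0.365,-0.051,0],[0,0.006,-1.408],100],[[0.365,-0.051,0],[0,0.006,-1.408],100],[[0.365,-0.051,0],[0,0.006,-1.408],100]]}}

```text
time_s: 36.48
tool_pos: [488.5, 272.2, 194.1]
orientation: [[-0.994, -0.111, -0.007], [-0.111, 0.994, 0.002], [0.007, 0.003, -1.0]]
contact_force: [-0.3, -0.1, 0.3]
grip_width: 85.3
gripper_force: 0.0
```

```bash
python3 -c "
from h import *
plan((490.8,271.5,70,1.683))"
```

```text
t 36.48 pos [488.5 272.2 194.1] w 85.3 F [-0.3 -0.1  0.3]
shift [-0.0031, -0.0013, 0.124] turn [0.003, -0.007, -0.001]
```

Emit:
{"name": "servo_tool", "arguments": {"targets": [[[-0.003,-0.001,0.03],[0.003,-0.007,0],100],[[-0.003,-0.001,0.07],[0.003,-0.007,0],100],[[-0.003,-0.001,0.105],[0.003,-0.007,0],100],[[-0.003,-0.001,0.122],[0.003,-0.007,0],100],[[-0.003,-0.001,0.124],[0.003,-0.007,0],100],[[-0.003,-0.001,0.124],[0.003,-0.007,0],100]]}}

```text
time_s: 37.22
tool_pos: [491.6, 272.2, 71.2]
orientation: [[-0.994, -0.112, 0.002], [-0.112, 0.994, 0.001], [-0.002, 0.001, -1.0]]
contact_force: [-0.0, -0.4, 1.0]
grip_width: 85.2
gripper_force: 0.0
```

```bash
python3 -c "
from h import *
plan((490.8,271.5,69.5,1.683))"
```

```text
t 37.23 pos [491.6 272.2  71.2] w 85.2 F [-0.  -0.4  1. ]
shift [0.0008, -0.0006, 0.0017] turn [0.001, 0.002, -0.0]
```

Emit:
{"name": "servo_tool", "arguments": {"targets": [[[0.001,-0.0005,0.001],[0.001,0.002,0],100],[[0.001,-0.0005,0.001],[0.001,0.002,0],60],[[0.001,-0.0005,0.001],[0.001,0.002,0],50],[[0.001,-0.0005,0.001],[0.001,0.002,0],40],[[0.001,-0.0005,0.001],[0.001,0.002,0],30],[[0.001,-0.0005,0.001],[0.001,0.002,0],30],[[0.001,-0.0005,0.001],[0.001,0.002,0],30],[[0.001,-0.0005,0.001],[0.001,0.002,0],30]]}}

```text
time_s: 38.22
tool_pos: [489.9, 271.4, 69.5]
orientation: [[-0.994, -0.112, -0.001], [-0.112, 0.994, -0.001], [0.001, -0.001, -1.0]]
contact_force: [-1.3, -0.8, 5.7]
grip_width: 45.0
gripper_force: 35.5
```

```bash
python3 -c "
from h import *
plan((604,51.2,185,.275),(604,51.2,89,.275))"
```

```text
t 38.23 pos [489.9 271.4  69.5] w 45.0 F [-1.3 -0.8  5.7]
shift [-0.0885, -0.2317, -0.1155] turn [-0.002, -0.001, 1.408]
shift [-0.0887, -0.2316, -0.0195] turn [-0.002, -0.001, 1.408]
```

Emit:
{"name": "servo_tool", "arguments": {"targets": [[[0,0,-0.03],[0,0,0],30],[[0,0,-0.075],[0,0,0],30],[[0,0,-0.115],[0,0,0],30],[[-0.015,-0.04,-0.115],[0,0,0.16],30],[[-0.03,-0.08,-0.115],[0,0,0.34],30],[[-0.045,-0.12,-0.115],[0,0,0.52],30],[[-0.06,-0.16,-0.115],[0,0,0.7],30],[[-0.073,-0.19,-0.115],[0,0,0.88],30],[[-0.082,-0.215,-0.115],[0,0,1.06],30],[[-0.086,-0.227,-0.115],[0,0,1.24],30],[[-0.088,-0.231,-0.115],[0,0,1.37],30],[[-0.0885,-0.2313,-0.115],[0,0,1.408],30],[[-0.0885,-0.2313,-0.1],[0,0,1.408],30],[[-0.0885,-0.2313,-0.065],[0,0,1.408],30],[[-0.0885,-0.2313,-0.035],[0,0,1.408],30],[[-0.0885,-0.2313,-0.019],[0,0,1.408],30],[[-0.0885,-0.2313,-0.019],[0,0,1.408],30],[[-0.0885,-0.2313,-0.019],[0,0,1.408],30]]}}

```text
time_s: 40.48
tool_pos: [604.3, 51.3, 89.0]
orientation: [[-0.272, 0.962, -0.0], [0.962, 0.272, -0.001], [-0.001, -0.001, -1.0]]
contact_force: [-0.1, -0.3, -1.6]
grip_width: 45.5
gripper_force: 36.4
```

```bash
python3 -c "
from h import *
plan((604,51.7,82,.275))"
```

```text
t 40.48 pos [604.3  51.3  89. ] w 45.5 F [-0.1 -0.3 -1.6]
shift [0.0005, -0.0002, 0.007] turn [-0.001, 0.001, 0.0]
```

Emit:
{"name": "servo_tool", "arguments": {"targets": [[[0.0005,0,0.003],[0,0,0],30],[[0.0005,0,0.005],[0,0,0],30],[[0.0005,0,0.0065],[0,0,0],30],[[0.0005,0,0.0075],[0,0,0],30],[[0.0005,0,0.0075],[0,0,0],30]]}}

```text
time_s: 41.1
tool_pos: [603.6, 51.8, 81.5]
orientation: [[-0.272, 0.962, -0.002], [0.962, 0.272, -0.001], [-0.001, -0.002, -1.0]]
contact_force: [-1.4, -0.4, 5.2]
grip_width: 45.7
gripper_force: 37.0
```

Emit:
{"name": "servo_tool", "arguments": {"targets": [[[0,0,0],[0,0,0],60],[[0,0,0],[0,0,0],80],[[0,0,0],[0,0,0],100],[[0,0,0],[0,0,0],100],[[0,0,-0.03],[0,0,0],100],[[0,0,-0.075],[0,0,0],100],[[0,0,-0.112],[0,0,0],100],[[0,0,-0.112],[0,0,0],100],[[0,0,-0.112],[0,0,0],100]]}}

```text
time_s: 42.22
tool_pos: [603.1, 52.0, 191.8]
orientation: [[-0.272, 0.962, -0.003], [0.962, 0.272, -0.001], [-0.0, -0.003, -1.0]]
contact_force: [-0.2, -0.5, 0.2]
grip_width: 85.6
gripper_force: 0.0
```

```bash
python3 -c "
from h import *
plan((412.5,262.3,190,1.683))
im,K,R,t=snap('wrist','w9.png')
np.savez('w9.npz',K=K,R=R,t=t)
cv2.imwrite('pics/w9c.png',cv2.resize(im[150:460,180:440],None,fx=1.8,fy=1.8)[:,:,::-1])
"
```

```text
t 42.23 pos [603.1  52.  191.8] w 85.6 F [-0.2 -0.5  0.2]
shift [0.2541, -0.1263, 0.0021] turn [-0.003, -0.002, -1.408]
```

View pics/w9c.png

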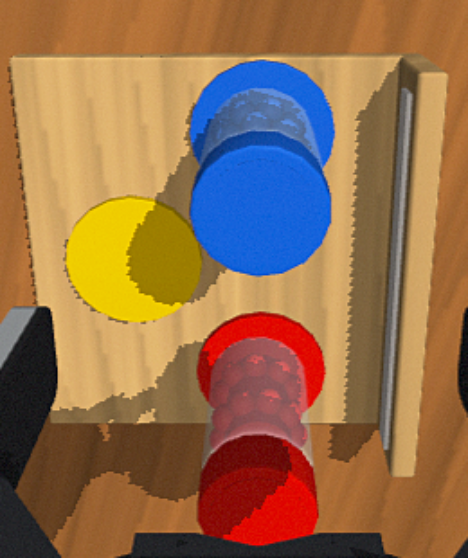

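Blue stands upright and is centred on its coaster to about 1–2 mm. Last is yellow.

Emit:
{"name": "servo_tool", "arguments": {"targets": [[[0.254,-0.126,0],[-0.003,-0.002,-1.408],100],[[0.254,-0.126,0],[-0.003,-0.002,-1.408],100],[[0.254,-0.126,0],[-0.003,-0.002,-1.408],100],[[0.254,-0.126,0],[-0.003,-0.002,-1.408],100],[[0.254,-0.126,0],[-0.003,-0.002,-1.408],100],[[0.254,-0.126,0],[-0.003,-0.002,-1.408],100],[[0.254,-0.126,0],[-0.003,-0.002,-1.408],100],[[0.254,-0.126,0],[-0.003,-0.002,-1.408],100],[[0.254,-0.126,0],[-0.003,-0.002,-1.408],100],[[0.254,-0.126,0],[-0.003,-0.002,-1.408],100],[[0.254,-0.126,0],[-0.003,-0.002,-1.408],100],[[0.254,-0.126,0],[-0.003,-0.002,-1.408],100]]}}

```text
time_s: 43.78
tool_pos: [413.3, 262.1, 192.6]
orientation: [[-0.994, -0.111, 0.001], [-0.111, 0.994, 0.0], [-0.001, -0.0, -1.0]]
contact_force: [-1.1, 0.2, -0.2]
grip_width: 85.6
gripper_force: 0.0
```

```bash
python3 -c "
from h import *
plan((412.5,262.3,69,1.683))"
```

```text
t 43.77 pos [413.3 262.1 192.6] w 85.6 F [-1.1  0.2 -0.2]
shift [0.0009, 0.0002, 0.1236] turn [-0.0, 0.001, -0.001]
```

Emit:
{"name": "servo_tool", "arguments": {"targets": [[[0.001,0,0.03],[0,0.001,0],100],[[0.001,0,0.07],[0,0.001,0],100],[[0.001,0,0.105],[0,0.001,0],100],[[0.001,0,0.122],[0,0.001,0],100],[[0.001,0,0.123],[0,0.001,0],100],[[0.001,0,0.123],[0,0.001,0],60],[[0.001,0,0.123],[0,0.001,0],50],[[0.001,0,0.123],[0,0.001,0],40],[[0.001,0,0.123],[0,0.001,0],30],[[0.001,0,0.123],[0,0.001,0],30],[[0.001,0,0.123],[0,0.001,0],30],[[0.001,0,0.123],[0,0.001,0],30]]}}

```text
time_s: 45.28
tool_pos: [413.5, 262.5, 71.0]
orientation: [[-0.994, -0.112, 0.003], [-0.112, 0.994, 0.001], [-0.003, 0.001, -1.0]]
contact_force: [-1.3, -0.6, 5.6]
grip_width: 45.5
gripper_force: 35.2
```

```bash
python3 -c "
from h import *
plan((562.1,-23.9,190,1.845),(562.1,-23.9,88,1.845))"
```

```text
t 45.27 pos [413.5 262.5  71. ] w 45.5 F [-1.3 -0.6  5.6]
shift [-0.1158, -0.3012, -0.1188] turn [0.0, 0.003, -0.162]
shift [-0.1156, -0.3013, -0.0168] turn [0.0, 0.003, -0.162]
```

Emit:
{"name": "servo_tool", "arguments": {"targets": [[[0,0,-0.03],[0,0,0],30],[[0,0,-0.075],[0,0,0],30],[[0,0,-0.118],[0,0.003,0],30],[[-0.015,-0.04,-0.118],[0,0.003,-0.03],30],[[-0.033,-0.085,-0.118],[0,0.003,-0.06],30],[[-0.05,-0.13,-0.118],[0,0.003,-0.09],30],[[-0.068,-0.175,-0.118],[0,0.003,-0.12],30],[[-0.085,-0.22,-0.118],[0,0.003,-0.14],30],[[-0.1,-0.26,-0.118],[0,0.003,-0.162],30],[[-0.111,-0.287,-0.118],[0,0.003,-0.162],30],[[-0.1165,-0.301,-0.118],[0,0.003,-0.162],30],[[-0.1165,-0.301,-0.115],[0,0.003,-0.162],30],[[-0.1165,-0.301,-0.1],[0,0.003,-0.162],30],[[-0.1165,-0.301,-0.065],[0,0.003,-0.162],30],[[-0.1165,-0.301,-0.035],[0,0.003,-0.162],30],[[-0.1165,-0.301,-0.017],[0,0.003,-0.162],30],[[-0.1165,-0.301,-0.017],[0,0.003,-0.162],30],[[-0.1165,-0.301,-0.017],[0,0.003,-0.162],30]]}}

```text
time_s: 47.52
tool_pos: [562.6, -23.8, 87.5]
orientation: [[-0.963, -0.271, -0.001], [-0.271, 0.963, -0.001], [0.002, -0.001, -1.0]]
contact_force: [0.1, 0.1, -0.5]
grip_width: 45.3
gripper_force: 36.5
```

```bash
python3 -c "
from h import *
plan((563,-23.5,83,1.845))"
```

```text
t 47.52 pos [562.6 -23.8  87.5] w 45.3 F [ 0.1  0.1 -0.5]
shift [-0.0005, 0.0002, 0.0045] turn [-0.001, -0.002, 0.0]
```

Emit:
{"name": "servo_tool", "arguments": {"targets": [[[-0.0005,0,0.002],[0,0,0],30],[[-0.0005,0,0.0035],[0,0,0],30],[[-0.0005,0,0.0045],[0,0,0],30],[[-0.0005,0,0.005],[0,0,0],30],[[-0.0005,0,0.005],[0,0,0],30]]}}

```text
time_s: 48.15
tool_pos: [562.7, -23.9, 82.6]
orientation: [[-0.963, -0.271, -0.002], [-0.271, 0.963, -0.001], [0.002, -0.0, -1.0]]
contact_force: [-2.4, -0.4, 5.4]
grip_width: 45.3
gripper_force: 37.1
```

Emit:
{"name": "servo_tool", "arguments": {"targets": [[[0,0,0],[0,0,0],60],[[0,0,0],[0,0,0],80],[[0,0,0],[0,0,0],100],[[0,0,0],[0,0,0],100],[[0,0,-0.03],[0,0,0],100],[[0,0,-0.075],[0,0,0],100],[[0,0,-0.12],[0,0,0],100],[[0,0,-0.16],[0,0,0],100],[[0.02,0,-0.17],[0,0,0],100],[[0.02,0,-0.17],[0,0,0],100],[[0.02,0,-0.17],[0,0,0],100]]}}

```text
time_s: 49.52
tool_pos: [543.6, -29.0, 251.0]
orientation: [[-0.963, -0.271, -0.004], [-0.271, 0.963, -0.0], [0.003, 0.001, -1.0]]
contact_force: [-0.3, -0.4, -0.4]
grip_width: 85.6
gripper_force: 0.0
```

```bash
python3 -c "
from h import *
plan((412.5,262.3,190,1.683))
im,K,R,t=snap('wrist','wA.png'); b=snap('side')[0]
cv2.imwrite('pics/wAc.png',np.hstack([im[:,120:520], b[140:460,230:480].copy().repeat(1,0) if 0 else cv2.resize(b[140:460,220:480],(390,480))])[:,:,::-1])
"
```

```text
t 49.52 pos [543.6 -29.  251. ] w 85.6 F [-0.3 -0.4 -0.4]
shift [0.0472, 0.3159, 0.0614] turn [0.001, -0.003, 0.162]
```

View pics/wAc.png

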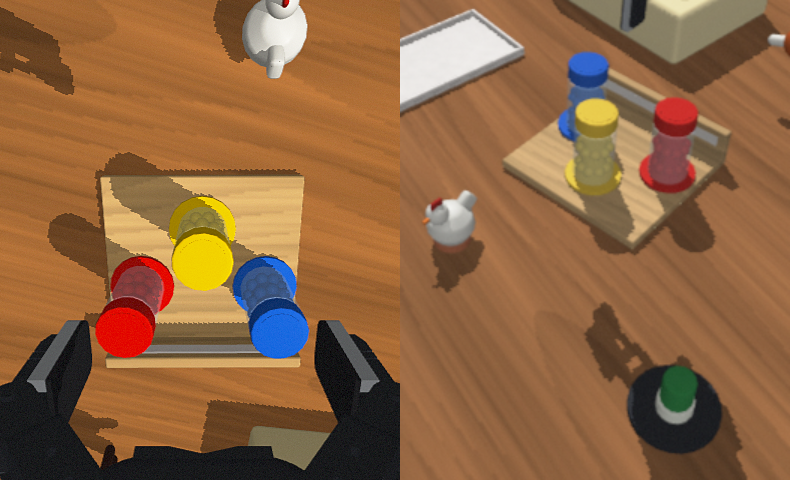

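All three jars are upright on their own coasters, the tool stands in the middle of the slate and the hen is undisturbed. The gripper is clear, so I'm handing in.

```bash
python3 -c "
from station import ctrl
print(ctrl.finish_job())"
```

```text
the job is handed in; nothing more can be done
None
```

The job is handed in at about 50 s: the felting tool stands upright on the slate within about 2 mm of its middle, the jars are back upright on their own coasters (red and blue within about 2 mm of centre, yellow checked only by eye), and the hen was not touched.

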